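Set out the reagent bottles in size order beside the stirrer

ROBOT

A 6-joint arm with a two-finger parallel gripper is mounted at the origin on the work surface. World frame = base frame: x ahead of the robot, y to its left, z up, the work surface at z = 0. Lengths are in m, angles in rad, forces in N, time in s.
With the tool pointing down it reaches from about 0.275 to 0.875 m from the base axis. Payload 12.5 kg.
Tool frame: the origin (TCP) lies midway between the tips of the shut fingers; the grasp point (between the pads) lies 19 mm behind it; z points along the fingers, y is the line along which they close (so a half turn about z gives the same grasp; the last joint's range is limited). The gripper opens to 85 mm and grips with 20 to 120 N. Pads are 22 mm wide; open, the fingers measure 114 mm over their backs; the gripper's body (76 mm by 85 mm) begins 54 mm behind the grasp point. The pads swing forward as they close: fully open they stand 13 mm farther back than shut.
Start: joints at [1.245, 0.351, 1.652, -0, 1.139, -0.085], TCP at [0.131, 0.534, 0.231] pointing down, gripper open.
Joint ranges: [-2.75, 2.75], [-0.79, 2.1], [0.01, 2.65], [-1.57, 4.71], [0.07, 3.14], [-2.87, 2.87]. Speed limits (rad/s): [2.22, 2.22, 2.79, 3.14, 3.14, 3.14].

INTERFACE

Orientations are given as a unit quaternion [x, y, z, w].
In Python, from cell import env, jaws, inverse_kinematics, read_camera, camera_info, job gives the robot as it stands. The module is installed in compiled form; this text tells all that it offers. Calls block until the motion is done:
- env.reach(position, orientation): joint-space move of the TCP to a pose.
- env.move_linear(position, rotation=None, v=0.15): straight line of the TCP; rotation=None keeps the orientation; v is the mean speed in m/s.
- env.set_joints(angles): joint-space move.
- jaws.open_jaws() and jaws.grasp(): open the fingers fully, or close them until they stop; the grip force is fixed at half the most.
- env.pause(seconds).
- inverse_kinematics(position, orientation): joint angles nearest the present ones, or None.
- env.get_state(): the state.
- read_camera(name): name is "side" or "top"; returns the picture (384x512x3 uint8, blue, green, red); there is no depth.
- camera_info(name): a dict with "camera_matrix" (3x3 intrinsics, pixels), "R" (3x3) and "t" (3): a world point X has camera coordinates R X + t. Camera axes: x right, y down, z forward; pixel columns grow to the right and rows downward; lengths in m; the calibration is good to about 2 mm. A picture is of the moment at which its call begins. camera_info takes no time and is no camera call.
A pose or a line that the arm cannot do raises env.PlanningError and nothing moves.
- job.hand_in(): hands the job in; it is judged then, once.
The state is a dict: "t": time; "joints": joint angles; "joint_vel": joint speeds; "tau": joint torques, N m; "eef_pos": TCP position; "ee_rot": TCP orientation; "ft_force": force on the tool from outside, world axes, zero at the start; "moment": the same for the moment, N m; "grip_width": finger opening in m; "grip_force": force on a finger pad.
Only numpy, scipy, OpenCV 4.12 (cv2) and the standard library are available. Lean on these libraries where they do the work, as an engineer would, in place of code of your own. Each camera call takes 0.05 s, during which the arm holds its last target. There are 200 camera calls.

TASK

Stand the four white reagent bottles on the row of grey pads in order of size, one on each pad: the smallest on the pad next to the magnetic stirrer, and each next one bigger, to the largest at the far end. Leave them upright and centred on their pads; do not knock any bottle over, and leave the glass beaker where it stands.

Things in the scene. Friction and masses are not known exactly. Their poses are not given: they have to be found in the camera images.
- bottle_1: the smallest of four loose, round white reagent bottles with blue caps: 30 mm across, 56 mm high; straight-sided from the base to 34 mm, then shoulder and a cap 22 mm across; about 40 g. Origin: centre of its underside, z up. Starts upright on the bench, in a line along world y with beaker and timer; neighbours at least 85 mm apart, centre to centre
- bottle_2: the second smallest of four loose, round white reagent bottles with blue caps: 38 mm across, 76 mm high; straight-sided from the base to 50 mm, then shoulder and a cap 28 mm across; about 90 g. Origin: centre of its underside, z up. Starts upright on the bench, in a line along world y with beaker and timer; neighbours at least 85 mm apart, centre to centre
- bottle_3: the second largest of four loose, round white reagent bottles with blue caps: 46 mm across, 98 mm high; straight-sided from the base to 68 mm, then shoulder and a cap 34 mm across; about 170 g. Origin: centre of its underside, z up. Starts upright on the bench, in a line along world y with beaker and timer; neighbours at least 85 mm apart, centre to centre
- bottle_4: the largest of four loose, round white reagent bottles with blue caps: 56 mm across, 120 mm high; straight-sided from the base to 88 mm, then shoulder and a cap 41 mm across; about 300 g. Origin: centre of its underside, z up. Starts upright on the bench, in a line along world y with beaker and timer; neighbours at least 85 mm apart, centre to centre
- pad_a: one of four like round grey pads, 66 mm across, 5 mm thick, fixed 90 mm apart in a straight row on an aluminium plate (100 x 370 mm, 8 mm thick) beyond the bottles. Origin: centre of its underside, 8 mm above the bench; its top is 13 mm above the bench. Its name says nothing about its place in the row
- pad_b: one of four like round grey pads, 66 mm across, 5 mm thick, fixed 90 mm apart in a straight row on an aluminium plate (100 x 370 mm, 8 mm thick) beyond the bottles. Origin: centre of its underside, 8 mm above the bench; its top is 13 mm above the bench. Its name says nothing about its place in the row
- pad_c: one of four like round grey pads, 66 mm across, 5 mm thick, fixed 90 mm apart in a straight row on an aluminium plate (100 x 370 mm, 8 mm thick) beyond the bottles. Origin: centre of its underside, 8 mm above the bench; its top is 13 mm above the bench. Its name says nothing about its place in the row
- pad_d: one of four like round grey pads, 66 mm across, 5 mm thick, fixed 90 mm apart in a straight row on an aluminium plate (100 x 370 mm, 8 mm thick) beyond the bottles. Origin: centre of its underside, 8 mm above the bench; its top is 13 mm above the bench. Its name says nothing about its place in the row
- stirrer: white magnetic stirrer, fixed, 120 x 120 mm, 50 mm high, round white plate on top, black knob in front. Beside one end of the row of pads, set back from it; its centre is about 150 mm from the nearest pad's centre, 230, 320 and 405 mm from the others. A grey rack of yellow pipette tips, 55 mm high, is at the other end. Origin: centre of its underside
- beaker: clear glass beaker, empty, loose, 58 mm across, 70 mm high, standing in the line of bottles; leave it alone. A small flat timer (60 x 45 x 20 mm high) lies in that line too. Origin: centre of its underside, z up
Things that resemble listed ones, but are neither listed nor needed, are in the scene too. Leave any pink, red or yellow look-alike of the bottle_1 alone.

How it is judged:
By the outcome, as a careful person would: the job done as asked, in the order asked, and still so for the second after the job is handed in, with the robot touching nothing.
It also fails if it takes over 115 s, if anything falls off the work surface, if the arm or the gripper's body presses on something with over 40 N, if the wrist force passes 120 N, or if a joint passes its speed limit or range.

## Working session

There is one attempt and no reset: what is moved stays moved. The work goes in short steps, each a Python script; the robot and the scene stay as the last script left them, time stands still between calls to the robot, and variables do not carry over. Pictures are saved under pics/ and viewed, at most 14 in all, crops included, and the job is handed in when it is done.

```bash
mkdir -p pics && python3 - <<'E'
from cell import env, read_camera, camera_info
import cv2, numpy as np
for n in("top","side"):
    cv2.imwrite(f"pics/{n}0.png",read_camera(n)); c=camera_info(n)
    print(n,np.round(c["camera_matrix"],1).tolist(),np.round(c["R"],3).tolist(),np.round(c["t"],3).tolist(),"pos",np.round(-np.array(c["R"]).T@c["t"],3))
s=env.get_state();print(s["t"],s["ee_rot"],s["grip_width"],s["eef_pos"])
E
```

```text
top [[450.3, 0.0, 252.0], [0.0, 450.3, 189.4], [0.0, 0.0, 1.0]] [[-0.016, -1.0, -0.009], [-0.991, 0.017, -0.134], [0.134, 0.007, -0.991]] [0.023, 0.57, 1.103] pos [0.417 0.006 1.169]
side [[445.4, 0.0, 266.2], [0.0, 445.4, 199.3], [0.0, 0.0, 1.0]] [[-0.996, -0.083, -0.012], [-0.048, 0.676, -0.735], [0.069, -0.732, -0.678]] [0.573, 0.071, 1.115] pos [0.497 0.815 0.815]
0.1 [ 1.20126295e-01  9.92758488e-01 -4.98049480e-04 -9.59711296e-05] 0.08582344932850483 [0.13105796 0.53386125 0.230829  ]
```

View pics/top0.png

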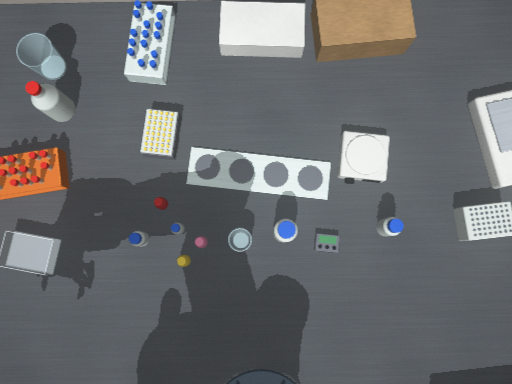

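View pics/side0.png

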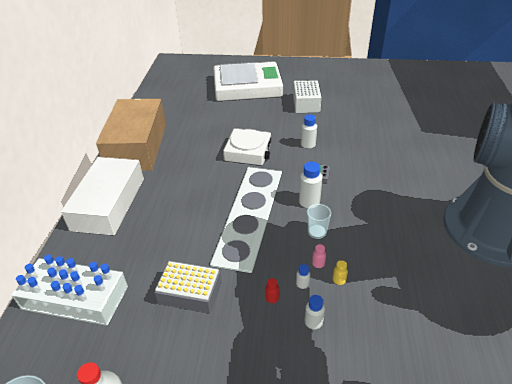

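Top view, candidates for the white blue-capped bottles: (138,239), (177,229), (286,231) and (394,227). Not to be taken:
- red look-alike (161,203), pink (201,242) and yellow (184,261)
- rack tubes near (145,40)
- large red-capped bottle (50,100)

The beaker is at (240,240) and the timer at (327,243). The stirrer (364,156) is at the right end of the row, so pad order starts at (310,178), then (276,174), (242,171), (207,167). In the side view the bottles are at (316,312), (303,277), (311,185) and (309,131).

```bash
cat > vis.py <<'E'
import cv2, numpy as np
from cell import camera_info
C={n:camera_info(n) for n in("top","side")}
P={n:np.array(c["camera_matrix"])@np.c_[np.array(c["R"]),np.array(c["t"])] for n,c in C.items()}
def tri(a,b):
    X=cv2.triangulatePoints(P["top"],P["side"],np.float64(a).reshape(2,1),np.float64(b).reshape(2,1))[:,0]
    return X[:3]/X[3]
def proj(n,X):
    p=P[n]@np.r_[X,1]; return p[:2]/p[2]
def onz(n,uv,z):
    c=C[n];R=np.array(c["R"]);o=-R.T@np.array(c["t"])
    d=R.T@np.linalg.solve(np.array(c["camera_matrix"]),np.r_[uv,1.]); return o+d*(z-o[2])/d[2]
def blobs(mask,amin,roi):
    n,l,s,c=cv2.connectedComponentsWithStats(mask.astype(np.uint8))
    x0,y0,x1,y1=roi
    return [(c[i].round(2),s[i].tolist()) for i in range(1,n) if s[i][4]>=amin and x0<=c[i][0]<=x1 and y0<=c[i][1]<=y1]
def blue(img):
    return cv2.inRange(cv2.cvtColor(img,cv2.COLOR_BGR2HSV),(105,130,50),(130,255,255))
ROI={"top":(100,190,430,280),"side":(270,100,345,345)}
E
python3 - <<'E'
import cv2,numpy as np
from vis import *
im={n:cv2.imread(f"pics/{n}0.png") for n in("top","side")}
B={n:blobs(blue(im[n]),12,ROI[n]) for n in im}
for n in B:
    for b in B[n]: print(n,b)
T=sorted(B["top"],key=lambda b:b[0][0]); S=sorted(B["side"],key=lambda b:-b[0][1])
for a,b in zip(T,S):
    X=tri(a[0],b[0]); print(X.round(4), proj("top",X)-a[0])
# pads: dark-grey values
for n,pts in(("top",[(207,167),(242,171),(276,174),(310,178),(195,180),(293,176),(224,169)]),("side",[(236,251),(246,225),(254,201),(261,180)])):
    print(n,[im[n][y,x].tolist() for x,y in pts])
a=cv2.resize(im["top"][130:285,110:420],None,fx=2.5,fy=2.5,interpolation=cv2.INTER_CUBIC)
cv2.imwrite("pics/c1.png",a)
b=cv2.resize(im["side"][100:340,200:360],None,fx=2.5,fy=2.5,interpolation=cv2.INTER_CUBIC); cv2.imwrite("pics/c2.png",b)
E
```

```text
top (array([395.39, 225.25]), [388, 219, 16, 14, 175])
top (array([286.22, 229.18]), [278, 221, 17, 17, 232])
top (array([174.93, 227.53]), [171, 224, 9, 8, 59])
top (array([134.5, 238. ]), [129, 233, 12, 11, 108])
side (array([309.5 , 119.77]), [304, 114, 12, 12, 111])
side (array([311.36, 169.38]), [304, 162, 16, 16, 225])
side (array([303.3 , 269.44]), [299, 264, 10, 12, 96])
side (array([315.38, 302.4 ]), [309, 295, 14, 16, 190])
[0.4515 0.3015 0.0686] [ 0.00405673 -0.05004466]
[0.4765 0.2063 0.0498] [ 0.00566133 -0.0861467 ]
[ 0.4651 -0.0658  0.1089] [ 0.00030797 -0.00506989]
[ 0.4715 -0.3287  0.0869] [ 0.00503659 -0.09867171]
top [[136, 127, 122], [101, 95, 91], [144, 134, 128], [145, 136, 129], [169, 171, 158], [240, 242, 232], [165, 167, 155]]
side [[141, 133, 131], [88, 83, 81], [140, 133, 129], [140, 133, 129]]
```

View pics/c1.png

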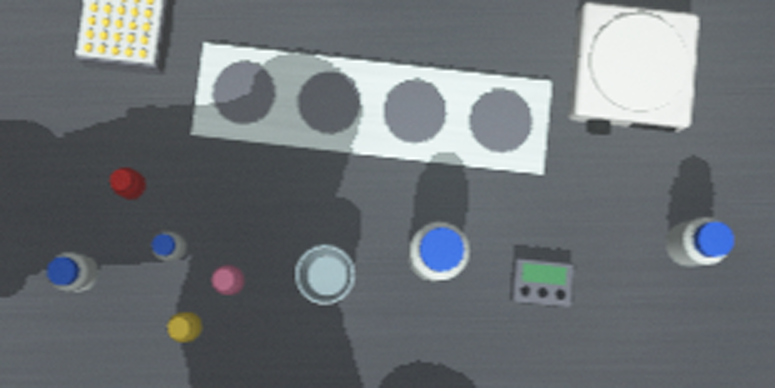

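View pics/c2.png

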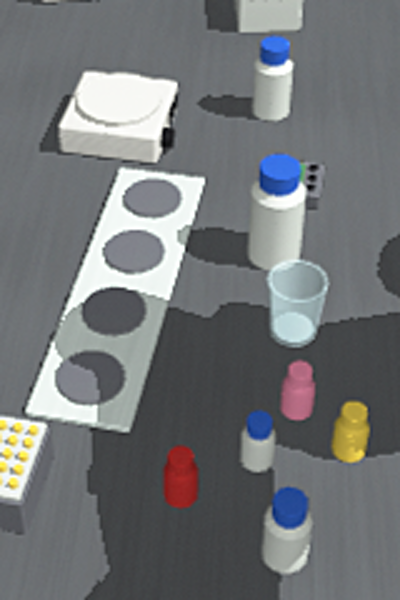

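The crops confirm the choice. By triangulated cap height, bottle_2 is the left one, bottle_1 the small one at (175,228), bottle_4 is at (286,229) and bottle_3 at (395,225). The stirrer is at the right end. Next, the pads.

```bash
cat > pads.py <<'E'
import cv2,numpy as np
from vis import *
def pads():
    out={}
    for n,roi in(("top",(180,140,340,210)),("side",(205,160,290,280))):
        im=cv2.imread(f"pics/{n}0.png"); b,g,r=[cv2.GaussianBlur(im,(3,3),0)[...,i].astype(float) for i in range(3)]
        x0,y0,x1,y1=roi
        m=np.zeros(b.shape,np.uint8); m[y0:y1,x0:x1]=(((b-g)/b<0.02)&(b>110))[y0:y1,x0:x1]
        cs,h=cv2.findContours(m,cv2.RETR_CCOMP,cv2.CHAIN_APPROX_NONE)
        out[n]=[cv2.fitEllipse(c) for c,k in zip(cs,h[0]) if k[3]>=0 and cv2.contourArea(c)>200]
    t=sorted(out["top"],key=lambda e:-e[0][0]); s=sorted(out["side"],key=lambda e:e[0][1])
    return t,s
if __name__=="__main__":
    t,s=pads()
    for e in t+s: print(np.round(e[0],2),np.round(e[1],1))
    X=[tri(a[0],b[0]) for a,b in zip(t,s)]
    for a,x in zip(t,X): print(x.round(4), onz("top",a[0],.013).round(4), (proj("top",x)-a[0]).round(2))
    print([round(float(np.linalg.norm(X[i+1]-X[i])),4) for i in range(3)])
E
python3 pads.py
```

```text
[309.89 178.06] [25.5 25.8]
[275.48 174.24] [25.3 25.7]
[241.32 170.34] [24.9 25.2]
[207.06 166.54] [25.  25.3]
[260.47 178.56] [15.5 23.3]
[253.01 200.04] [17.7 24.3]
[245.07 223.95] [19.8 26.3]
[235.8  250.57] [21.5 28.1]
[ 0.6018 -0.1375  0.0106] [ 0.6008 -0.1372  0.013 ] [ 0.   -0.24]
[ 0.6135 -0.0482  0.0101] [ 0.6124 -0.0481  0.013 ] [ 0.   -0.24]
[0.6248 0.0408 0.0097] [0.6242 0.0407 0.013 ] [ 0.   -0.01]
[0.6363 0.1303 0.0104] [0.6358 0.13   0.013 ] [0. 0.]
[0.09, 0.0897, 0.0903]
```

```bash
cat > act.py <<'E'
from cell import env,jaws,inverse_kinematics
import numpy as np
B={1:(.4765,.2063,.004),2:(.4515,.3015,.012),3:(.4715,-.3287,.030),4:(.4651,-.0658,.052)}
A={1:-32,2:7.3,3:7.3,4:7.3}
PAD={1:(.6014,-.1374),2:(.6129,-.0482),3:(.6245,.0408),4:(.6360,.1302)}
AP=7.3
def q(a):
    f=np.radians((a+90)/2); return [np.cos(f),np.sin(f),0,0]
def st(m):
    s=env.get_state(); print(m,"t%.1f"%s["t"],np.round(s["eef_pos"],4),"w%.4f gf%.0f"%(s["grip_width"],s["grip_force"]),"ft",np.round(s["ft_force"],1),"j6 %.2f"%s["joints"][5])
def run(i):
    x,y,g=B[i]; px,py=PAD[i]
    env.reach([x,y,.20],q(A[i])); st("above")
    env.move_linear([x,y,g],v=.12); st("down")
    jaws.grasp(); st("grasp")
    env.move_linear([x,y,g+.15],v=.15); st("lift")
    env.reach([px,py,g+.15],q(AP)); st("over pad")
    env.move_linear([px,py,g+.030],v=.15)
    env.move_linear([px,py,g+.0138],v=.03); st("placed")
    jaws.open_jaws(); st("open")
    env.move_linear([px,py,max(.2,g+.15)],v=.2); st("clear")
E
python3 - <<'E'
import numpy as np
from vis import onz
b=np.array([.4765,.2063])
for n,uv,z in(("red",(161,203),.05),("pink",(201,242),.05),("yel",(184,261),.05),("b2",(134.5,238),.0686)):
    d=onz("top",uv,z)[:2]-b; print(n,d.round(3),np.hypot(*d).round(3),"ang mod180",np.degrees(np.arctan2(d[1],d[0]))%180)
import act
from cell import inverse_kinematics as ik
for i in act.B:
    for p,a in(((*act.B[i][:2],.2),act.A[i]),(act.B[i],act.A[i]),((*act.PAD[i],.2),act.AP)):
        j=ik(list(p),act.q(a)); print(i,None if j is None else np.round(j,2))
E
```

```text
red [0.062 0.035] 0.071 ang mod180 29.870480211803653
pink [-0.037 -0.065] 0.075 ang mod180 60.281884361845
yel [-0.083 -0.023] 0.086 ang mod180 15.47057577598656
b2 [-0.025  0.095] 0.098 ang mod180 104.75665314456214
1 [ 0.32  0.33  1.76 -0.    1.05  0.88]
1 [ 0.32  0.65  1.87 -0.    0.63  0.88]
1 [-0.3   0.5   1.5  -0.    1.14 -0.43]
2 [ 0.5   0.37  1.7  -0.    1.07  0.38]
2 [ 0.5   0.66  1.81 -0.    0.68  0.38]
2 [-0.15  0.5   1.51 -0.    1.14 -0.28]
3 [-0.69  0.43  1.62 -0.    1.09 -0.82]
3 [-0.69  0.67  1.72 -0.    0.76 -0.82]
3 [-0.01  0.52  1.48 -0.    1.15 -0.14]
4 [-0.24  0.24  1.89 -0.    1.01 -0.37]
4 [-0.24  0.49  1.99 -0.    0.66 -0.37]
4 [ 0.13  0.56  1.41 -0.    1.17  0.  ]
```

```bash
python3 - <<'E'
import act; act.run(2)
from cell import read_camera
import cv2
from vis import *
im={n:read_camera(n) for n in("top","side")}
for n in im: cv2.imwrite(f"pics/{n}1.png",im[n])
for n in im: print(n,[b[0] for b in blobs(blue(im[n]),12,(100,140,430,280) if n=="top" else (220,100,345,345))])
E
```

```text
above t1.6 [0.451  0.3022 0.2001] w0.0856 gf0 ft [-1.   1.1 -0.8] j6 0.38
down t3.3 [0.4518 0.3017 0.0126] w0.0853 gf0 ft [ 0.2 -0.1  0. ] j6 0.38
grasp t3.8 [0.4516 0.3016 0.0123] w0.0369 gf60 ft [-2.  -0.3  5.5] j6 0.38
lift t5.0 [0.4511 0.3013 0.1611] w0.0367 gf60 ft [ 0.2 -0.3 -1.1] j6 0.38
over pad t6.4 [ 0.6128 -0.0471  0.1619] w0.0366 gf60 ft [-0.2 -0.  -1.4] j6 -0.28
placed t8.0 [ 0.6129 -0.0482  0.0256] w0.0369 gf60 ft [0.  0.8 0. ] j6 -0.28
open t8.6 [ 0.6129 -0.0482  0.0258] w0.0855 gf0 ft [ 0.3 -0.3  0.5] j6 -0.28
clear t9.6 [ 0.6123 -0.0481  0.1988] w0.0854 gf0 ft [0.1 0.  0.1] j6 -0.28
top [array([395.39, 225.25]), array([175. , 227.5])]
side [array([309.49, 119.71]), array([311.34, 169.34]), array([251.88, 179.91]), array([303.42, 269.14])]
```

```bash
python3 - <<'E'
from vis import *
print(onz("side",(251.88,179.91),.0816), onz("side",(315.38,302.4),.0686))
E
```

```text
[ 0.61453876 -0.0467129   0.0816    ] [0.45167437 0.30150797 0.0686    ]
```

View pics/side1.png

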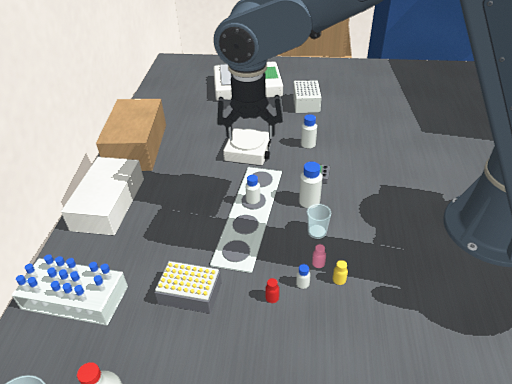

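Bottle_2 stands upright on the second pad from the stirrer (252,190), within about 2 mm of centre. I'll go on with the rest, stopping if a grasp width looks wrong.

```bash
sed -i 's|jaws.grasp(); st("grasp")|jaws.grasp(); st("grasp"); assert abs(env.get_state()["grip_width"]-{1:.030,2:.038,3:.046,4:.056}[i])<.005|' act.py && python3 - <<'E'
import act,cv2
from act import env
from cell import read_camera
for i in(1,3,4): print(i); act.run(i)
env.set_joints([1.245,.351,1.652,0,1.139,-.085]); act.st("home")
from vis import *
im={n:read_camera(n) for n in("top","side")}
for n in im: cv2.imwrite(f"pics/{n}2.png",im[n])
B={n:blobs(blue(im[n]),12,(180,130,340,210) if n=="top" else (220,100,345,345)) for n in im}
T=sorted(B["top"],key=lambda b:-b[0][0]); S=sorted(B["side"],key=lambda b:b[0][1])
print(len(T),len(S))
for k,(a,b) in enumerate(zip(T,S)):
    X=tri(a[0],b[0]); print(X.round(4),(X[:2]-act.PAD[k+1]).round(4),a,b)
E
```

```text
1
above t10.8 [0.477  0.2059 0.1999] w0.0858 gf0 ft [-0.2  0.4  0.5] j6 0.88
down t12.6 [0.4768 0.2064 0.0045] w0.0854 gf0 ft [ 0.5 -0.2 -0.4] j6 0.88
grasp t13.1 [0.4765 0.2063 0.0043] w0.0283 gf59 ft [-0.5 -0.4  5.8] j6 0.88
lift t14.3 [0.4761 0.2061 0.1532] w0.0287 gf59 ft [-0.3 -0.8 -0.8] j6 0.88
over pad t15.7 [ 0.6013 -0.1366  0.1537] w0.0286 gf59 ft [0.1 0.1 0.3] j6 -0.43
placed t17.3 [ 0.6014 -0.1374  0.0176] w0.0286 gf59 ft [ 0.1  0.8 -0.2] j6 -0.43
open t17.9 [ 0.6014 -0.1374  0.0178] w0.0853 gf0 ft [ 1.3 -0.7 -0.2] j6 -0.43
clear t18.9 [ 0.6009 -0.1372  0.1988] w0.0854 gf0 ft [ 0.9 -0.7 -0.1] j6 -0.43
3
above t19.9 [ 0.4721 -0.328   0.1997] w0.0858 gf0 ft [0.5 0.9 0.9] j6 -0.82
down t21.4 [ 0.4718 -0.329   0.0306] w0.0857 gf0 ft [-0.9  0.2  0.4] j6 -0.82
grasp t21.9 [ 0.4716 -0.3288  0.0305] w0.0449 gf61 ft [-1.8  0.8  5.7] j6 -0.82
lift t23.0 [ 0.4711 -0.3284  0.179 ] w0.0448 gf61 ft [ 0.4  0.1 -1.4] j6 -0.82
over pad t24.5 [0.6244 0.0397 0.1799] w0.0448 gf61 ft [ 0.   0.1 -1.9] j6 -0.14
placed t26.2 [0.6245 0.0408 0.0436] w0.0447 gf61 ft [ 0.4  0.7 -2.8] j6 -0.14
open t2
[... 713 characters left out ...]
.1301 0.2007] w0.0853 gf0 ft [ 0.3 -1.1 -0.7] j6 0.00
home t37.5 [0.132  0.5339 0.231 ] w0.0855 gf0 ft [-0.3  0.2 -0.7] j6 -0.08
4 4
[ 0.6035 -0.1381  0.0612] [ 0.0021 -0.0007] (array([312.53, 174.07]), [309, 170, 8, 9, 59]) (array([259.56, 164.18]), [256, 160, 8, 9, 57])
[ 0.615  -0.0488  0.08  ] [ 0.0021 -0.0006] (array([276.92, 168.63]), [272, 163, 11, 12, 101]) (array([251.79, 179.86]), [247, 174, 11, 12, 105])
[0.626  0.042  0.1006] [0.0015 0.0012] (array([239.62, 163.26]), [233, 157, 14, 14, 151]) (array([242.82, 197.63]), [236, 191, 14, 15, 178])
[0.6369 0.1305 0.1226] [0.0009 0.0003] (array([201.91, 157.59]), [194, 149, 17, 18, 239]) (array([232.59, 217.13]), [224, 208, 18, 19, 297])
```

```bash
python3 - <<'E'
import cv2,numpy as np
a=cv2.imread("pics/top2.png")[120:290,100:420];b=cv2.imread("pics/side2.png")[100:340,190:360]
a=cv2.resize(a,None,fx=1.6,fy=1.6);b=cv2.resize(b,None,fx=1.6,fy=1.6)
o=np.zeros((400,a.shape[1]+b.shape[1],3),np.uint8);o[:a.shape[0],:a.shape[1]]=a;o[:b.shape[0],a.shape[1]:]=b
cv2.imwrite("pics/end.png",o)
E
```

```text
(no output)
```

View pics/end.png

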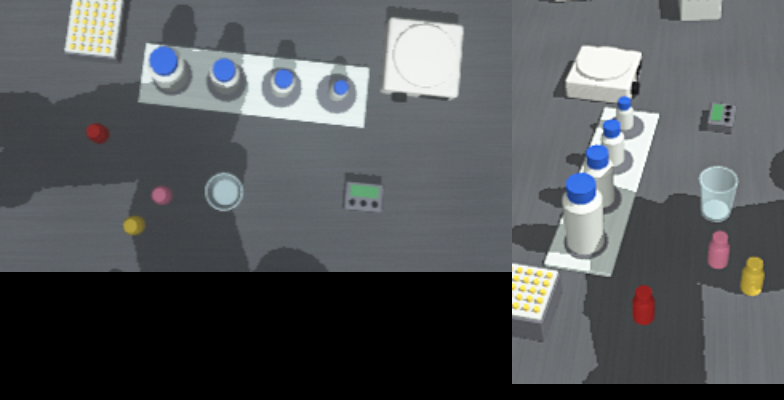

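The composite shows all four bottles upright and centred on their pads: smallest at (340,90) by the stirrer, up to the largest at (165,65). The beaker (224,191), the timer and the look-alikes haven't moved.

```bash
python3 -c "
from cell import job; print(job.hand_in())"
```

```text
the job is handed in; nothing more can be done
None
```

The job is handed in: all four bottles stand upright on their pads in size order from the stirrer, each within about 2.5 mm of centre by camera, with the beaker untouched and about 38 s of robot time used.

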